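# Square the disc sander's table with an engineer's square and hold it

### The job

The small disc sander's table has been left tipped up, its clamps slack: pick up the steel engineer's square that stands on the bench, set it upright on the sander's table with its blade squarely facing the middle of the disc, and press it into the corner so that it swings the table down true, until its stock lies flush on the table and the back of its blade lies flush on the sanding disc. Finish still gripping the square and pressing it lightly against both, so that the clamps can be tightened while you hold it; do not force the machine, and leave the other things on the bench where they are.

Things in the scene. Friction and masses are not known exactly. Their poses are not given: they have to be found in the camera images.
- square: Steel engineer's square, 0.3 kg, an L standing on its stock. Stock: 110 mm long (y), 16 thick (x), 20 high. Blade: 4 mm thick (x), 19.5 wide (y), at the stock's -y end, its back edge flush with that end, rising to 115 mm above the underside. Origin: middle of the stock's underside; y along the stock away from the blade, z up the blade. Stands left of the sander, turned up to 0.5 rad
- heel (a point): Point on the square: its outer corner, where the stock's underside meets the blade's back edge, mid-thickness; 55 mm from the square's origin along its -y. Axes as the square's
- blade_top (a point): Point on the square: top of the blade's back edge, 115 mm straight above the heel
- stock_grip (a point): Point on the square: middle of the bare part of the stock, 26 mm from its origin along +y, 10 mm above the underside; 81 mm from the heel. A good place to pinch the stock across its 16 mm thickness, clear of the blade
- sander: Bench disc sander, bolted down, grey, 150 mm wide (x), motor behind the disc on the -y side. Origin on the bench top under the middle of the disc's face; its y axis points out of the disc's face over the table, x along the table's width, z up. Turned up to 0.2 rad
- corner (a point): Point on the sander where the square has to go: on the disc's face plane, mid-width, at the height of the table's top when the table is true (95 mm above the bench). Axes as the sander's (y out of the disc's face)
- disc: The sanding disc, 125 mm diameter, upright, stiff to turn on its motor shaft; origin at the centre of its face, 105 mm above the bench. Above the true table it shows as a half-moon 72 mm high
- table_tilt (a joint): Tilt of the sander's table, rad: 0 = true (square to the disc), positive = outer edge tipped up; starts at 0.07 to 0.17. Clamps slack: it stays where put, held by friction of 0.30 N m (about 5 N pressing on its outer edge swings it down). It turns on a pin along the sander's x, 56 mm out from the disc's face, 12 mm below the table's top
- table_edge (a point): Point on the sander's tilting table: mid-width of its outer edge, on its top. The table is a flat aluminium plate 150 mm wide (x), reaching from 3 to 118 mm out from the disc's face, with a shallow slot across it 70 to 82 mm out; z of this point's frame is square to its top
- bench_block: Bystander: steel bench block 75 x 75 x 22 mm, origin under its centre; may be beside the square
- tin: Bystander: flat round metal tin, 70 mm diameter, 25 mm high, origin under its centre; may be beside the square
- hammer: Bystander: hammer 230 mm long lying down, origin under its middle
- file_pot: Bystander: wooden pot 74 mm diameter, 92 mm high, file handles standing to 180 mm, origin under its centre
- solder_brick: Bystander: white brick 100 x 55 x 28 mm, origin under its centre
- jar: Bystander: amber jar 60 mm diameter, 75 mm high, origin under its centre
- pliers: Bystander: flat-nose pliers 120 mm long lying flat, origin under their middle
Things that resemble listed ones, but are neither listed nor needed, are in the scene too. Leave any purple or turquoise look-alike of the square alone.

How it is judged:
By the outcome, as a careful person would: the job done as asked, in the order asked, and still so for the second after the job is handed in, while the arm keeps its last pose, push and grip.
It also fails if it takes over 35 s, if anything falls off the work surface, if the arm or the gripper's body presses on something with over 40 N, if the wrist force passes 120 N, or if a joint passes its speed limit or range.

### The arm

A 7-joint arm with a two-finger parallel gripper is mounted at the origin on the work surface. World frame = base frame: x ahead of the robot, y to its left, z up, the work surface at z = 0. Lengths are in m, angles in rad, forces in N, time in s.
With the tool pointing down it reaches from about 0.4 to 0.85 m from the base axis. Payload 10.4 kg.
Tool frame: the origin (TCP) lies where the fingers leave the gripper's body, on its centre line; the fingertips stand 73 mm ahead of it and the grasp point (between the pads) lies 54 mm ahead of it; z points along the fingers, y is the line along which they close (so a half turn about z gives the same grasp; the last joint's range is limited). The gripper opens to 85 mm and grips with 20 to 120 N. Pads are 22 mm wide; open, the fingers measure 114 mm over their backs; the gripper's body (76 mm by 85 mm) begins 54 mm behind the grasp point. The pads swing forward as they close: fully open they stand 13 mm farther back than shut.
Start: joints at [1.104, 0.332, -0.065, 1.46, 0.022, 1.35, -0.088], TCP at [0.268, -0.564, 0.304] pointing down, gripper open.
Joint ranges: [-2.6, 2.6], [-0.5, 2.12], [-1.47, 1.34], [0.16, 2.42], [-1.27, 4.41], [0.06, 2.06], [-2.6, 2.6]. Speed limits (rad/s): [2.22, 2.22, 2.79, 2.79, 3.14, 3.14, 3.14].

### API

Orientations are given as a unit quaternion [x, y, z, w].
In Python, from workcell import manip, camera gives the robot as it stands. The module is installed in compiled form; this text tells all that it offers.
- The arm moves only by the shell command python3 -m creep 'ROWS' [OPENING] [FORCE]. ROWS is JSON, a list of rows, each a list of 2 entries, a list of its own where there are three numbers: the shift along the tool's x, y, z in mm, then the turn about the tool's z in rad. In form: [[[tx, ty, tz], twist], ...]. A call has 1 to 5 rows; each row is the pose to reach, as a shift and turn from the pose commanded when the call began, along the tool's axes at that moment; what a row does not reach only later rows make up. A row lasts 1/12 s, in which the tool goes at most 41.7 mm and 7.16 degrees, less where a joint would pass 70% of its speed; a pose out of reach is approached as far as the arm can. A call with a gripper value outside its range is refused whole. OPENING is the opening, from 0 (shut) to 1 (fully open), set as the call begins (- or left out, the last holds). The fingers move at their own pace and stop on an object; FORCE is the grip in N (left out, the last holds). Time passes only in rows, so rows that repeat a pose let the fingers close. It gives the time, the measured TCP pose, the force, the opening and the grip force at its end, in the units of the state.
- manip.get_obs(): the state, without advancing time (a new reading comes with each control period).
- camera(name): name is "scene" or "top" or "wrist"; returns a dict with "pixels" (400x640x3 uint8, red, green, blue), "z_map" (400x640 float32, m along the optical axis (not along the pixel's ray), 0 where there is no reading), "fx", "fy", "cx", "cy" (pixels), "extrinsics" (4x4, takes a point from world to camera coordinates). Camera axes: x right, y down, z forward; pixel columns grow to the right and rows downward; lengths in m; the calibration is good to about 2 mm. A picture is of the moment at which its call begins.
- manip.hand_in(): hands the job in; it is judged then, once.
The state is a dict: "clock": time; "joint_pos": joint angles; "joint_velocities": joint speeds; "tau": joint torques, N m; "position": TCP position; "ee_rot": TCP orientation; "ft_force": force on the tool from outside, world axes, zero at the start; "torque": the same for the moment, N m; "grip_width": opening from 0.0 (shut) to 1.0 (fully open); "grasp_force": force on a finger pad.
Only numpy, scipy, OpenCV 4.12 (cv2) and the standard library are available. Lean on these libraries where they do the work, as an engineer would, in place of code of your own. Each camera call takes 0.05 s, during which the arm holds its last target. There are 200 camera calls.

## Working session

There is one attempt and no reset: what is moved stays moved. The work goes in short steps, Python scripts to look and compute and a shell command to move; the robot and the scene stay as the last step left them, time stands still between calls to the robot, and variables do not carry over. Pictures are saved under pics/ and viewed, at most 10 in all, crops included, and the job is handed in when it is done.

```bash
mkdir -p pics; cat > h.py <<'E'
import numpy as np, cv2
from workcell import manip, camera
from scipy.spatial.transform import Rotation as R
def cloud(c):
    z=c["z_map"];v,u=np.mgrid[:z.shape[0],:z.shape[1]]
    p=np.stack([(u-c["cx"])/c["fx"]*z,(v-c["cy"])/c["fy"]*z,z],-1)
    T=np.linalg.inv(c["extrinsics"]);return p@T[:3,:3].T+T[:3,3]
def save(n,c): cv2.imwrite(f"pics/{n}.png",c["pixels"][:,:,::-1])
E
python3 - <<'E'
from h import *
o=manip.get_obs();print(o)
for n in("scene","top"):
    c=camera(n);save(n+"0",c);np.savez(n+"0.npz",P=cloud(c),px=c["pixels"]);T=np.linalg.inv(c["extrinsics"]);print(n,T.round(3).tolist(),c["fx"])
E
```

```text
{'clock': 0.0, 'joint_pos': array([ 1.10442457,  0.33286606, -0.06468216,  1.46096446,  0.02157825,
        1.34987992, -0.08850911]), 'joint_velocities': array([ 8.88180355e-04,  5.57492028e-04, -1.05216765e-03,  3.01771890e-06,
       -9.05935427e-05, -4.30790975e-04, -3.35673344e-04]), 'tau': array([ 6.45442396e-04, -6.25452590e+01,  4.96397016e-02, -3.91600871e+01,
        1.62680517e-02,  9.97643539e-03,  7.80812343e-06]), 'position': array([ 0.26821967, -0.56421432,  0.30310838]), 'ee_rot': array([ 9.75484934e-01,  2.20065074e-01, -1.81400122e-04, -6.88184679e-04]), 'ft_force': array([0.39680698, 0.55424322, 0.67501295]), 'torque': array([-0.01672428, -0.07346073, -0.00153493]), 'grasp_force': 0.0, 'grip_width': 1.0007156282794099}
scene [[0.728, 0.568, -0.385, 0.984], [0.686, -0.606, 0.402, -0.361], [-0.005, -0.556, -0.831, 0.998], [0.0, 0.0, 0.0, 1.0]] 418.89528968597676
top [[0.019, -0.995, 0.103, 0.441], [-1.0, -0.016, 0.027, 0.054], [-0.025, -0.103, -0.994, 1.231], [0.0, 0.0, 0.0, 1.0]] 406.98172840299367
```

View pics/scene0.png

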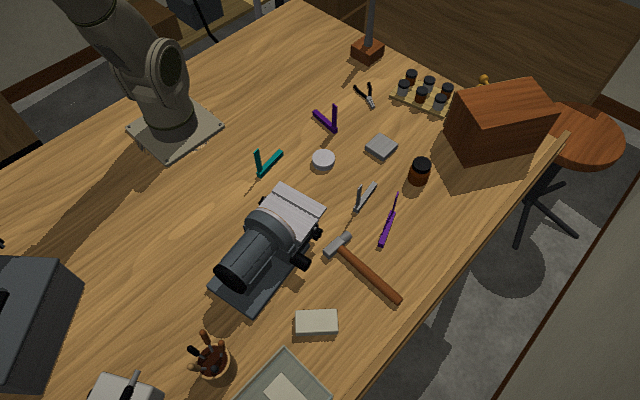

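View pics/top0.png

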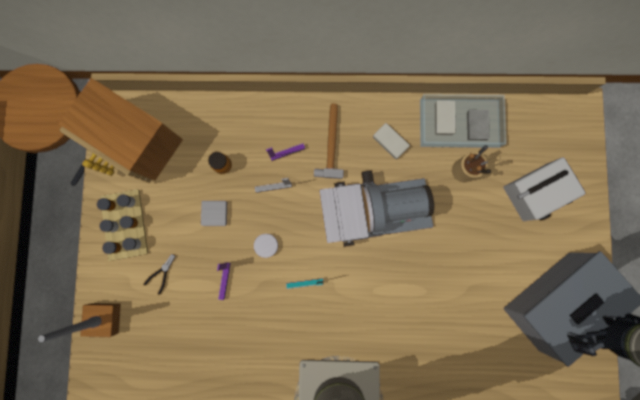

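The scene view shows the grey square at about (363,197), beside the sander at (270,240). In the top view the square is at (273,186), with its blade at the right end, and the sander table is at (345,212). The purple and turquoise squares are decoys.

```bash
python3 - <<'E'
from h import *
for n,(u0,u1,v0,v1) in {"top":(245,312,172,198),"scene":(345,385,175,220)}.items():
    d=np.load(n+"0.npz");P=d["P"][v0:v1,u0:u1].reshape(-1,3)
    tot=d["P"][...,2]
    P=P[(P[:,2]>0.012)&(P[:,2]<0.13)]
    print(n,len(P),P.min(0),P.max(0))
    s=P[(P[:,2]<0.03)];b=P[P[:,2]>0.04]
    c=s[:,:2].mean(0);w=np.linalg.svd(s[:,:2]-c)[2][0];
    print(" stock c",c,"dir",w,"extent",np.percentile((s[:,:2]-c)@w,[1,99]),"z",np.percentile(s[:,2],[50,95]))
    if len(b):print(" blade",b.mean(0),b.min(0),b.max(0),len(b))
    t=b[b[:,2]>0.095] if len(b) else b
    if len(t):print(" bladetop",t.mean(0))
# sander: table & disc from both
for n,(u0,u1,v0,v1) in {"top":(315,372,175,250),"scene":(240,335,175,260)}.items():
    P=np.load(n+"0.npz")["P"][v0:v1,u0:u1].reshape(-1,3)
    q=P[(P[:,2]>0.088)&(P[:,2]<0.122)]
    best=None;rng=np.random.default_rng(0)
    for _ in range(500):
        a=q[rng.choice(len(q),3,False)];nn=np.cross(a[1]-a[0],a[2]-a[0]);l=np.linalg.norm(nn)
        if l<1e-6: continue
        nn/=l*np.sign(nn[2]+1e-9)
        if nn[2]<.9: continue
        m=abs((q-a[0])@nn)<0.003
        if best is None or m.sum()>best.sum():best=m
    t=q[best];c=t.mean(0);nn=np.linalg.svd(t-c)[2][2];nn*=np.sign(nn[2])
    box=cv2.minAreaRect((t[:,:2]*1000).astype(np.float32))
    print(n,"table",len(t),"c",c,"n",nn,"tilt",np.arccos(nn[2]),"az",np.arctan2(nn[1],nn[0]),"rect mm",box, cv2.boxPoints(box).tolist())
    print("z range",t[:,2].min(),t[:,2].max())
# disc face in scene/top: above table
for n in("top","scene"):
    d=np.load(n+"0.npz")["P"].reshape(-1,3)
    m=(d[:,2]>0.125)&(d[:,2]<0.2)&(abs(d[:,0]-0.45)<0.15)&(d[:,1]<0.05)&(d[:,1]>-0.25)
    p=d[m];print(n,len(p),p.min(0),p.max(0))
    pf=[]
    for x in np.arange(p[:,0].min(),p[:,0].max(),.008):
        s=p[abs(p[:,0]-x)<.004]
        if len(s): print(round(x,3),s[:,1].max().round(4),s[s[:,1].argmax(),2].round(3))
E
python3 - <<'E'
import cv2
a=cv2.imread("pics/scene0.png")[150:280,200:400]
b=cv2.imread("pics/top0.png")[150:260,240:440]
cv2.imwrite("pics/crop1.png",cv2.vconcat([cv2.resize(a,(520,338),interpolation=cv2.INTER_CUBIC),cv2.resize(b,(520,260),interpolation=cv2.INTER_CUBIC)]))
E
```

```text
top 232 [0.60603762 0.15139936 0.01246757] [0.63544389 0.25851469 0.12104284]
 stock c [0.6196364  0.21046552] dir [ 0.1421943  -0.98983876] extent [-0.04814235  0.0570208 ] z [0.02047953 0.02410826]
 blade [0.62778232 0.16058791 0.08800565] [0.62537985 0.15139936 0.04098208] [0.63218382 0.17102018 0.12104284] 42
 bladetop [0.62826559 0.16098079 0.11097231]
scene 277 [0.60673362 0.15035364 0.0120395 ] [0.63802449 0.26008134 0.11639854]
 stock c [0.62286925 0.20579846] dir [-0.18270142  0.98316845] extent [-0.0546836   0.05413622] z [0.01910143 0.02294069]
 blade [0.63045291 0.1596175  0.08225588] [0.62612079 0.15057442 0.04035075] [0.63354926 0.17272718 0.11639854] 79
 bladetop [0.63009795 0.16019564 0.10795743]
top table 1669 c [ 0.53755592 -0.00487616  0.09608635] n [ 0.0105319  -0.08340716  0.9964599 ] tilt 0.08416881500529536 az -1.4451901403341443 rect mm ((537.8448486328125, -5.7071533203125), (154.39906311035156, 117.37248229980469), 9.43066120147705) [[452.0727233886719, 39.536476135253906], [471.3046569824219, -76.24967193603516], [623.616943359375, -50.950782775878906], [60
[... 550 characters left out ...]
3 [ 0.48815928 -0.2447645   0.12500399] [ 0.59999503 -0.05450047  0.17698328]
0.488 -0.0748 0.129
0.496 -0.0712 0.137
0.504 -0.0696 0.149
0.512 -0.0686 0.158
0.52 -0.0668 0.15
0.528 -0.0658 0.159
0.536 -0.0643 0.149
0.544 -0.0628 0.161
0.552 -0.0622 0.167
0.56 -0.0601 0.161
0.568 -0.0593 0.144
0.576 -0.0578 0.158
0.584 -0.0561 0.149
0.592 -0.0549 0.133
scene 2488 [ 0.49658367 -0.24516261  0.12513267] [ 0.5999974  -0.05482459  0.17455327]
0.497 -0.0737 0.138
0.505 -0.0703 0.143
0.513 -0.0689 0.158
0.521 -0.0675 0.159
0.529 -0.0659 0.163
0.537 -0.0637 0.164
0.545 -0.0621 0.163
0.553 -0.0623 0.167
0.561 -0.0602 0.164
0.569 -0.0597 0.16
0.577 -0.0576 0.157
0.585 -0.0562 0.151
0.593 -0.0548 0.146
```

View pics/crop1.png

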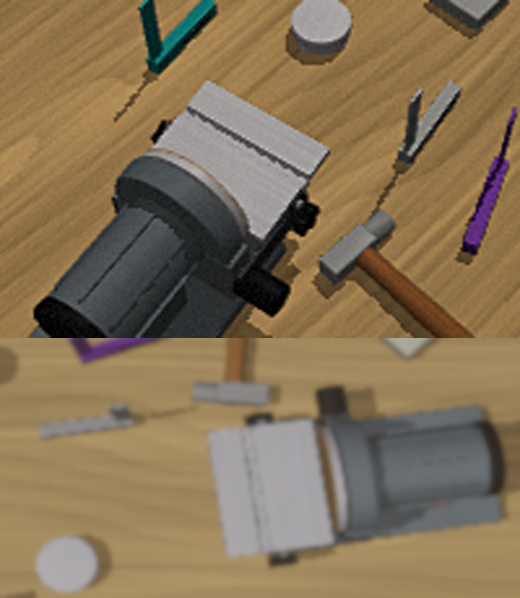

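The crop shows the square with its stock toward +y and its blade at the sander end. The table and disc edge are clear. I'll refine both frames now.

```bash
python3 - <<'E'
from h import *
for n in("top","scene"):
    d=np.load(n+"0.npz")["P"].reshape(-1,3)
    # stock top
    m=(d[:,2]>0.013)&(d[:,2]<0.027)&(abs(d[:,0]-.62)<.03)&(abs(d[:,1]-.205)<.06)
    s=d[m]; t=s[s[:,1]>.175]
    c=t.mean(0)[:2];w=np.linalg.svd(t[:,:2]-c)[2][0];w*=np.sign(w[1])
    al=(s[:,:2]-c)@w; la=(s[:,:2]-c)@np.array([w[1],-w[0]])
    print(n,"sq yaw",np.arctan2(-w[0],w[1]),"along",al.min(),al.max(),"lat",np.percentile(la,[1,99]),"c",c,"mid",c+w*(al.min()+al.max())/2,"rect",cv2.minAreaRect((s[:,:2]*1000).astype(np.float32)))
    # table
    for yaw in (0.165,):
        X=np.array([np.cos(yaw),np.sin(yaw)]);Y=np.array([-np.sin(yaw),np.cos(yaw)]);o=np.array([.5445,-.0625])
        xl=(d[:,:2]-o)@X; yl=(d[:,:2]-o)@Y
        T=(yl>0.02)&(yl<.13)&(abs(xl)<.12)&(d[:,2]>.085)&(d[:,2]<.125)
        z=d[T,2];Yt=yl[T]
        for y0 in np.arange(.025,.115,.01):
            k=T&(abs(yl-y0)<.005); print(" y %.3f xl %.4f %.4f  z %.4f"%(y0,xl[k].min(),xl[k].max(),np.median(d[k,2])))
        print(" edge yl",np.percentile(yl[T],[99,100]))
        for x0 in np.arange(-.07,.08,.02):
            k=T&(abs(xl-x0)<.006); print("  x %.2f ylmax %.4f"%(x0,yl[k].max()))
        D=(d[:,2]>.12)&(d[:,2]<.18)&(abs(xl)<.1)&(yl>-.03)&(yl<.02)
        print(" disc xl",xl[D].min(),xl[D].max(),"zmax",d[D,2].max(),"ylmax",np.percentile(yl[D],[90,97,100]))
        ys=[(x0,yl[D&(abs(xl-x0)<.005)].max()) for x0 in np.arange(-.04,.045,.01)]
        print(" face slope/int",np.polyfit(*zip(*ys),1))
E
```

```text
top sq yaw 0.17461842532169686 along -0.06682240111535438 0.041389811373038446 lat [-0.00795624  0.00848005] c [0.61890565 0.21821511] mid [0.62111488 0.2056922 ] rect ((621.0018920898438, 205.67202758789062), (17.211750030517578, 108.16487121582031), 9.74847412109375)
 y 0.025 xl -0.0714 0.0782  z 0.0931
 y 0.035 xl -0.0724 0.0774  z 0.0941
 y 0.045 xl -0.0744 0.0795  z 0.0951
 y 0.055 xl -0.0783 0.0841  z 0.0956
 y 0.065 xl -0.0744 0.0791  z 0.0964
 y 0.075 xl -0.0708 0.0783  z 0.0930
 y 0.085 xl -0.0715 0.0784  z 0.0984
 y 0.095 xl -0.0708 0.0770  z 0.0995
 y 0.105 xl -0.0714 0.0786  z 0.1001
 edge yl [0.11546469 0.11642277]
  x -0.07 ylmax 0.1158
  x -0.05 ylmax 0.1164
  x -0.03 ylmax 0.1162
  x -0.01 ylmax 0.1158
  x 0.01 ylmax 0.1156
  x 0.03 ylmax 0.1155
  x 0.05 ylmax 0.1154
  x 0.07 ylmax 0.1152
 disc xl -0.060512991335335324 0.06720963523944422 zmax 0.17698327522840707 ylmax [-0.00128416 -0.00086281 -0.00039162]
 face slope/int [-0.00058416 -0.00070311]
scene sq yaw 0.18546324630861652 along -0.06912573569725257 0.04134743575099141 lat [-0.00947663  0.00759502] c [0.6202901
[... 154 characters left out ...]
5 xl -0.0699 0.0786  z 0.0918
 y 0.035 xl -0.0715 0.0790  z 0.0929
 y 0.045 xl -0.0730 0.0813  z 0.0934
 y 0.055 xl -0.0778 0.0853  z 0.0945
 y 0.065 xl -0.0756 0.0811  z 0.0951
 y 0.075 xl -0.0714 0.0778  z 0.0914
 y 0.085 xl -0.0715 0.0793  z 0.0970
 y 0.095 xl -0.0714 0.0789  z 0.0981
 y 0.105 xl -0.0704 0.0788  z 0.0988
 edge yl [0.11523389 0.11731373]
  x -0.07 ylmax 0.1173
  x -0.05 ylmax 0.1164
  x -0.03 ylmax 0.1159
  x -0.01 ylmax 0.1168
  x 0.01 ylmax 0.1157
  x 0.03 ylmax 0.1171
  x 0.05 ylmax 0.1158
  x 0.07 ylmax 0.1152
 disc xl -0.049755066658141514 0.06735370885816723 zmax 0.17455327342964444 ylmax [-0.00329599 -0.0012761  -0.00015716]
 face slope/int [-0.00297486 -0.00065696]
```

```bash
cat > go.py <<'E'
# prints tool-frame shift (mm) and twist to bring TCP to world pose: x y z yaw(of tool y)
import sys
from h import *
x,y,z,yaw=map(float,sys.argv[1:5])
o=manip.get_obs();M=R.from_quat(o["ee_rot"]).as_matrix()
s=M.T@(np.array([x,y,z])-o["position"])*1000
a=np.arctan2(M[1,1],M[0,1]);tw=-((yaw-a+np.pi/2)%np.pi-np.pi/2)
print("shift",s.round(1),"twist",round(tw,3),"tilt",M[:,2].round(4),"pos",o["position"].round(4),"F",o["ft_force"].round(1),"q7",o["joint_pos"][6].round(2),"t",round(o["clock"],2))
E
python3 -m creep '[[[20,-15,0],0],[[50,-45,0],0],[[80,-70,0],0],[[110,-95,0],0],[[140,-121,0],0]]' 0.6
python3 -m creep '[[[30,-26,0],0],[[60,-52,0],0],[[90,-78,0],0],[[120,-104,0],0],[[150,-130,0],0]]'
python3 -m creep '[[[30,-26,0],0],[[60,-52,0],0],[[90,-78,0],0],[[120,-104,0],0],[[150,-130,0],0]]'
python3 -m creep '[[[30,-26,0],0],[[60,-52,0],0],[[90,-78,0],0],[[120,-104,0],0],[[150,-130,0],0]]'
python3 go.py 0.617 0.231 0.2 0.17
```

```text
clock: 0.52
position: [0.3431, -0.3932, 0.3036]
ee_rot: [0.976, 0.22, -0.0, -0.0]
ft_force: [1.3, -0.4, -0.0]
grip_width: 0.598
grasp_force: 0.0
clock: 0.93
position: [0.4227, -0.2113, 0.3038]
ee_rot: [0.975, 0.22, -0.0, 0.0]
ft_force: [0.9, -0.5, 0.6]
grip_width: 0.598
grasp_force: 0.0
clock: 1.35
position: [0.5024, -0.0296, 0.3039]
ee_rot: [0.976, 0.22, 0.0, 0.0]
ft_force: [0.6, 0.2, 0.1]
grip_width: 0.599
grasp_force: 0.0
clock: 1.77
position: [0.5822, 0.1519, 0.3035]
ee_rot: [0.976, 0.22, -0.0, 0.0]
ft_force: [1.2, -1.0, -0.3]
grip_width: 0.602
grasp_force: 0.0
shift [ 65.3 -56.5 103.5] twist -1.298 tilt [-3.e-04 -3.e-04 -1.e+00] pos [0.5822 0.1519 0.3035] F [ 1.2 -1.  -0.3] q7 -1.61 t 1.77
```

```bash
python3 -m creep '[[[25,-20,0],-0.1],[[50,-40,0],-0.22],[[65,-57,0],-0.34],[[65,-57,0],-0.46],[[65,-57,0],-0.58]]'
python3 -m creep '[[[0,0,0],-0.12],[[0,0,0],-0.24],[[0,0,0],-0.36],[[0,0,0],-0.48],[[0,0,0],-0.6]]'
python3 -m creep '[[[0,0,0],-0.12],[[0,0,0],-0.12],[[0,0,0],-0.12]]'
python3 go.py 0.617 0.231 0.2 0.17
python3 - <<'E'
from h import *
c=camera("wrist");save("wrist1",c);P=cloud(c).reshape(-1,3)
m=(P[:,2]>.013)&(P[:,2]<.027)&(abs(P[:,0]-.62)<.04)&(abs(P[:,1]-.205)<.065);s=P[m];print(len(s))
print(cv2.minAreaRect((s[:,:2]*1000).astype(np.float32)))
b=P[(P[:,2]>.09)&(P[:,2]<.13)&(abs(P[:,0]-.62)<.04)&(abs(P[:,1]-.16)<.03)];print(len(b),b.mean(0) if len(b) else 0)
E
```

```text
clock: 2.18
position: [0.6156, 0.2319, 0.3029]
ee_rot: [0.87, 0.494, -0.001, -0.001]
ft_force: [-0.1, 0.1, -0.3]
grip_width: 0.6
grasp_force: 0.0
clock: 2.6
position: [0.616, 0.2296, 0.3034]
ee_rot: [0.686, 0.728, -0.0, -0.0]
ft_force: [0.4, -1.2, -0.3]
grip_width: 0.6
grasp_force: 0.0
clock: 2.85
position: [0.616, 0.2296, 0.3035]
ee_rot: [0.645, 0.764, -0.0, -0.0]
ft_force: [0.6, 0.2, -0.9]
grip_width: 0.595
grasp_force: 0.0
shift [  1.2   1.3 103.5] twist -0.001 tilt [-7.e-04  0.e+00 -1.e+00] pos [0.616  0.2296 0.3035] F [ 0.6  0.2 -0.9] q7 -0.52 t 2.85
1003
((622.9573364257812, 205.7513427734375), (15.59056282043457, 108.8463134765625), 9.516200065612793)
101 [0.62961299 0.16435171 0.11119971]
```

View pics/wrist1.png

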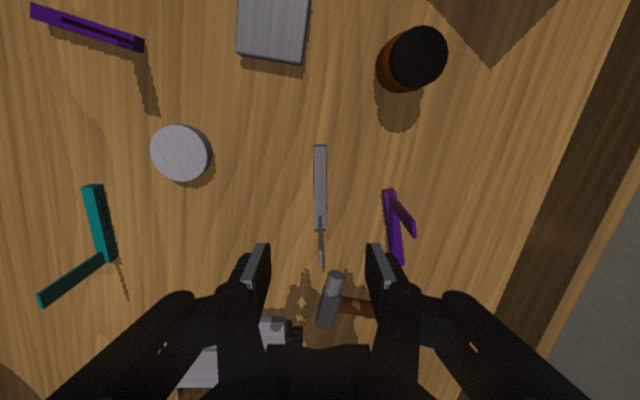

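The wrist view shows the square's stock standing vertically at x≈320, lined up with the fingers. The way down looks clear.

```bash
python3 -m creep '[[[1,2,40],0],[[1,2,80],0],[[1,2,120],0],[[1,2,150],0],[[1,2,175],0]]'
python3 -m creep '[[[0,0,20],0],[[0,0,35],0],[[0,0,45],0],[[0,0,51.5],0],[[0,0,51.5],0]]'
python3 -m creep '[[[0,0,0],0],[[0,0,0],0],[[0,0,0],0],[[0,0,0],0],[[0,0,0],0]]' 0 90
python3 -m creep '[[[0,0,0],0],[[0,0,0],0],[[0,0,0],0]]'
python3 go.py 0.618 0.231 0.077 0.166
python3 - <<'E'
from h import *
c=camera("wrist");save("wrist2",c)
E
```

```text
clock: 3.32
position: [0.617, 0.2304, 0.1259]
ee_rot: [0.645, 0.764, -0.001, -0.0]
ft_force: [-0.4, -1.0, 1.1]
grip_width: 0.599
grasp_force: 0.0
clock: 3.73
position: [0.6177, 0.231, 0.0767]
ee_rot: [0.644, 0.765, -0.0, -0.0]
ft_force: [0.6, -0.5, 0.0]
grip_width: 0.604
grasp_force: 0.0
clock: 4.15
position: [0.6185, 0.2314, 0.079]
ee_rot: [0.644, 0.765, 0.001, 0.001]
ft_force: [-0.7, -1.4, 5.8]
grip_width: 0.159
grasp_force: 90.0
clock: 4.4
position: [0.6184, 0.2314, 0.0789]
ee_rot: [0.643, 0.765, 0.001, 0.001]
ft_force: [-2.6, -0.9, 6.9]
grip_width: 0.164
grasp_force: 90.0
shift [-0.3 -0.5  1.9] twist 0.007 tilt [ 1.9e-03  4.0e-04 -1.0e+00] pos [0.6184 0.2314 0.0789] F [-2.6 -0.9  6.9] q7 -0.62 t 4.4
```

View pics/wrist2.png

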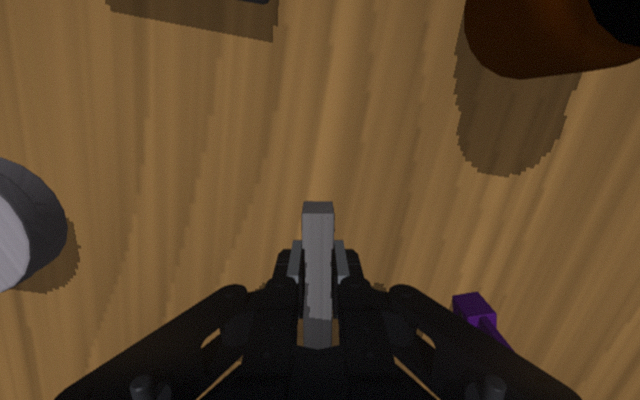

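Gripped, but Fz of about 7 N suggests the fingertips met the bench as they swung forward. I'll regrip a little higher so the tips clear the table later.

```bash
python3 -m creep '[[[0,0,0],0],[[0,0,0],0],[[0,0,-5],-0.006],[[0,0,-5],-0.006],[[0,0,-5],-0.006]]' 0.35 90
python3 -m creep '[[[0,0,0],0],[[0,0,0],0],[[0,0,0],0],[[0,0,0],0],[[0,0,0],0]]' 0 90
python3 go.py 0.618 0.231 0.077 0.166
```

```text
clock: 4.87
position: [0.6181, 0.2312, 0.0829]
ee_rot: [0.641, 0.767, 0.0, 0.0]
ft_force: [0.3, -0.0, -0.7]
grip_width: 0.348
grasp_force: 0.0
clock: 5.28
position: [0.618, 0.2311, 0.0828]
ee_rot: [0.641, 0.767, 0.0, 0.0]
ft_force: [-0.5, -0.6, 5.3]
grip_width: 0.154
grasp_force: 89.0
shift [-0.1 -0.   5.8] twist 0.013 tilt [ 5.e-04  0.e+00 -1.e+00] pos [0.618  0.2311 0.0828] F [-0.5 -0.6  5.3] q7 -0.61 t 5.28
```

```bash
python3 -m creep '[[[0,0,-15],0],[[0,0,-45],0],[[0,0,-80],0],[[0,0,-115],0],[[0,0,-140],0]]'
python3 go.py 0.5329 0.0291 0.223 0.163
```

```text
clock: 5.7
position: [0.6179, 0.2316, 0.2262]
ee_rot: [0.641, 0.768, 0.001, 0.0]
ft_force: [0.3, -0.4, -1.7]
grip_width: 0.15
grasp_force: 88.5
shift [-184.1 -119.8    2.8] twist 0.016 tilt [ 0.0019  0.0012 -1.    ] pos [0.6179 0.2316 0.2262] F [ 0.3 -0.4 -1.7] q7 -0.54 t 5.7
```

```bash
python3 -m creep '[[[-20,-13,0],0],[[-45,-30,0],0],[[-75,-48,0],0],[[-105,-68,0],0],[[-130,-85,0],0.01]]'
python3 -m creep '[[[-20,-13,0],0],[[-40,-26,0],0.008],[[-53,-34,0],0.008],[[-53,-34,0],0.008],[[-53,-34,0],0.008]]'
python3 go.py 0.5329 0.0291 0.223 0.163
cat > look.py <<'E'
import sys
from h import *
# square blade & sander in sander coords from top+scene
yaw=.163;X=np.array([np.cos(yaw),np.sin(yaw)]);Y=np.array([-np.sin(yaw),np.cos(yaw)]);o=np.array([.548,-.0627])
ims=[]
for n in("top","scene"):
    c=camera(n);ims.append(c);d=cloud(c).reshape(-1,3);xl=(d[:,:2]-o)@X;yl=(d[:,:2]-o)@Y
    z0=float(sys.argv[2]) if len(sys.argv)>2 else .095
    k=(abs(xl)<.015)&(yl>-.004)&(yl<.035)&(d[:,2]>z0+.03)&(d[:,2]<z0+.13)
    print(n,"blade",k.sum(),"xl",xl[k].mean().round(4),"z max",d[k,2].max().round(4))
    for a in np.arange(z0+.03,z0+.12,.015):
        q=k&(abs(d[:,2]-a)<.0075)
        if q.sum()>2: print("   z%.3f xl %.4f yl %.4f..%.4f"%(a,xl[q].mean(),yl[q].min(),yl[q].max()))
    t=(abs(xl)>.045)&(abs(xl)<.07)&(((yl>.02)&(yl<.066))|((yl>.086)&(yl<.112)))&(d[:,2]>.085)&(d[:,2]<.125)
    print("  table slope,z@56 ",np.polyfit(yl[t]-.056,d[t,2],1).round(4))
a=cv2.resize(ims[1]["pixels"][150:290,200:400],(800,560),interpolation=cv2.INTER_CUBIC)
cv2.imwrite(f"pics/{sys.argv[1]}.png",a[:,:,::-1])
E
python3 look.py hov .14
```

```text
clock: 6.12
position: [0.5562, 0.0858, 0.2225]
ee_rot: [0.645, 0.764, -0.001, 0.0]
ft_force: [0.6, -0.5, -1.7]
grip_width: 0.153
grasp_force: 88.5
clock: 6.53
position: [0.5325, 0.0293, 0.2228]
ee_rot: [0.649, 0.761, -0.0, 0.0]
ft_force: [0.6, 0.9, -2.3]
grip_width: 0.154
grasp_force: 88.5
shift [-0.3  0.4 -0.2] twist -0.004 tilt [ 1.e-04 -8.e-04 -1.e+00] pos [0.5325 0.0293 0.2228] F [ 0.6  0.9 -2.3] q7 -0.19 t 6.53look.py:10: RuntimeWarning: Mean of empty slice.
  print(n,"blade",k.sum(),"xl",xl[k].mean().round(4),"z max",d[k,2].max().round(4))
  ret = ret.dtype.type(ret / rcount)
Traceback (most recent call last):
  File "look.py", line 10, in <module>
    print(n,"blade",k.sum(),"xl",xl[k].mean().round(4),"z max",d[k,2].max().round(4))
                                                               ~~~~~~~~~~^^
ValueError: zero-size array to reduction operation maximum which has no identity
```

```bash
sed -i 's/    print(n,"blade"/    if k.sum(): print(n,"blade"/; s/("top","scene")/("wrist","scene")/; s/    print("  table/    if t.sum()>20: print("  table/' look.py
python3 look.py hov .14
```

```text
table slope,z@56  [0.0883 0.0959]
scene blade 159 xl 0.0006 z max 0.2565
   z0.170 xl 0.0009 yl 0.0147..0.0326
   z0.185 xl 0.0008 yl 0.0145..0.0334
   z0.200 xl 0.0007 yl 0.0144..0.0336
   z0.215 xl 0.0006 yl 0.0145..0.0339
   z0.230 xl 0.0007 yl 0.0134..0.0330
   z0.245 xl 0.0005 yl 0.0145..0.0338
  table slope,z@56  [0.0891 0.0946]
```

View pics/hov.png

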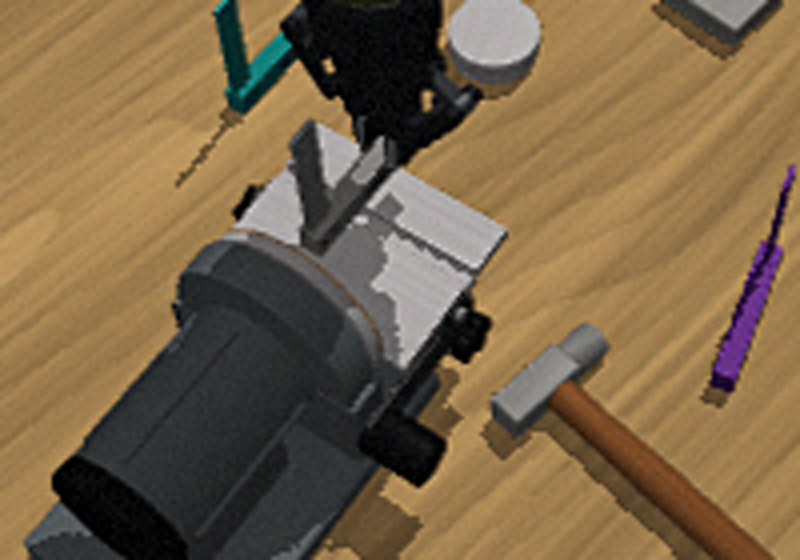

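The square hangs upright (blade edge y constant at about 14 mm over its whole height) and 0.6 mm off centre, facing the disc at crop (315,240). The table tilt is about 0.09. I'll move in to a 5 mm gap and lower.

```bash
python3 -m creep '[[[-5,0,8],0.002],[[-9,0,18],0.002],[[-9,-0.5,26],0.002],[[-9,-0.5,32],0.002],[[-9,-0.5,35],0.002]]'
python3 -m creep '[[[0,0,1],0],[[0,0,2],0],[[0,0,3],0],[[0,0,4],0],[[0,0,5],0]]'
python3 go.py 0.5341 0.0202 0.178 0.163
```

```text
clock: 7.1
position: [0.5331, 0.0212, 0.1858]
ee_rot: [0.649, 0.761, -0.001, -0.001]
ft_force: [0.4, 0.2, -2.3]
grip_width: 0.156
grasp_force: 88.6
clock: 7.52
position: [0.5339, 0.0211, 0.1827]
ee_rot: [0.649, 0.761, 0.0, 0.0]
ft_force: [-0.7, -1.2, -0.2]
grip_width: 0.149
grasp_force: 89.0
shift [-0.9  0.1  4.7] twist -0.004 tilt [ 7.e-04 -2.e-04 -1.e+00] pos [0.5339 0.0211 0.1827] F [-0.7 -1.2 -0.2] q7 -0.21 t 7.52
```

```bash
python3 -m creep '[[[0,0,0.5],0],[[0,0,1],0],[[0,0,1.5],0],[[0,0,2],0],[[0,0,2],0]]'
python3 -m creep '[[[0,0,0.5],0],[[0,0,1],0],[[0,0,1.5],0],[[0,0,1.5],0]]'
python3 go.py 0.5341 0.0202 0.178 0.163; python3 look.py l1
```

```text
clock: 7.93
position: [0.5339, 0.0214, 0.1806]
ee_rot: [0.649, 0.761, 0.0, 0.0]
ft_force: [-0.6, 1.5, 3.0]
grip_width: 0.155
grasp_force: 89.2
clock: 8.27
position: [0.5338, 0.0215, 0.1789]
ee_rot: [0.649, 0.761, 0.0, 0.0]
ft_force: [-0.3, 2.3, 2.7]
grip_width: 0.152
grasp_force: 89.2
shift [-1.3  0.1  0.9] twist -0.004 tilt [ 4.e-04  4.e-04 -1.e+00] pos [0.5338 0.0215 0.1789] F [-0.3  2.3  2.7] q7 -0.21 t 8.27
  table slope,z@56  [0.0305 0.0958]
scene blade 145 xl -0.0001 z max 0.2113
   z0.125 xl 0.0002 yl 0.0185..0.0240
   z0.140 xl -0.0000 yl 0.0102..0.0231
   z0.155 xl 0.0002 yl 0.0008..0.0244
   z0.170 xl 0.0002 yl -0.0036..0.0210
   z0.185 xl -0.0000 yl 0.0041..0.0233
   z0.200 xl -0.0000 yl 0.0034..0.0233
  table slope,z@56  [0.0312 0.0945]
```

```bash
python3 -m creep '[[[0,0,0.4],0],[[0,0,0.8],0],[[0,0,1.2],0],[[0,0,1.2],0],[[0,0,1.2],0]]'
python3 -m creep '[[[0,0,0.3],0],[[0,0,0.6],0],[[0,0,0.6],0],[[0,0,0.6],0]]'
python3 go.py 0.5341 0.0202 0.178 0.163; python3 look.py l2
```

```text
clock: 8.78
position: [0.5338, 0.0215, 0.178]
ee_rot: [0.649, 0.761, 0.0, 0.0]
ft_force: [-0.6, 3.8, 6.5]
grip_width: 0.154
grasp_force: 89.7
clock: 9.12
position: [0.5338, 0.0217, 0.1778]
ee_rot: [0.649, 0.761, 0.0, 0.0]
ft_force: [-3.0, 4.2, 10.8]
grip_width: 0.154
grasp_force: 90.2
shift [-1.5  0.1 -0.2] twist -0.003 tilt [ 3.e-04  0.e+00 -1.e+00] pos [0.5338 0.0217 0.1778] F [-3.   4.2 10.8] q7 -0.21 t 9.12
  table slope,z@56  [0.0031 0.0957]
scene blade 146 xl 0.0 z max 0.2118
   z0.125 xl -0.0001 yl 0.0163..0.0246
   z0.140 xl 0.0002 yl 0.0101..0.0246
   z0.155 xl -0.0004 yl 0.0063..0.0253
   z0.170 xl 0.0006 yl -0.0032..0.0251
   z0.185 xl -0.0002 yl 0.0057..0.0237
   z0.200 xl -0.0003 yl 0.0053..0.0246
  table slope,z@56  [0.0007 0.0947]
```

The stock is flush and the table is nearly true. I'll ease off a little and slide toward the disc.

```bash
python3 -m creep '[[[0,0,-0.8],0],[[-1,0,-0.8],0],[[-2,0,-0.8],0],[[-3,0,-0.8],0],[[-3,0,-0.8],0]]'
python3 -m creep '[[[-0.5,0,0],0],[[-1,0,0],0],[[-1.5,0,0],0],[[-1.5,0,0],0]]'
python3 go.py 0.5341 0.0202 0.178 0.163; python3 look.py l3
```

```text
clock: 9.63
position: [0.5342, 0.0177, 0.1778]
ee_rot: [0.649, 0.761, -0.0, 0.0]
ft_force: [0.5, 1.4, 1.5]
grip_width: 0.151
grasp_force: 89.2
clock: 9.97
position: [0.5344, 0.0164, 0.1778]
ee_rot: [0.649, 0.761, -0.0, 0.0]
ft_force: [0.4, 2.0, 1.3]
grip_width: 0.155
grasp_force: 89.1
shift [ 3.8  0.3 -0.2] twist -0.004 tilt [-1.e-04 -2.e-04 -1.e+00] pos [0.5344 0.0164 0.1778] F [0.4 2.  1.3] q7 -0.2 t 9.97
  table slope,z@56  [0.0033 0.0957]
scene blade 135 xl -0.0002 z max 0.2115
   z0.125 xl -0.0002 yl 0.0164..0.0197
   z0.140 xl -0.0002 yl 0.0108..0.0187
   z0.155 xl -0.0001 yl 0.0041..0.0204
   z0.170 xl 0.0007 yl -0.0038..0.0187
   z0.185 xl -0.0005 yl 0.0002..0.0200
   z0.200 xl -0.0007 yl -0.0002..0.0203
  table slope,z@56  [0.0101 0.0945]
```

```bash
python3 -m creep '[[[-0.3,0,0],0],[[-0.6,0,0],0],[[-0.9,0,0],0],[[-0.9,0,0],0],[[-0.9,0,0],0]]'
python3 -m creep '[[[-0.3,0,0.2],0],[[-0.6,0,0.4],0],[[-0.6,0,0.4],0],[[-0.6,0,0.4],0]]'
python3 go.py 0.5341 0.0202 0.178 0.163
```

```text
clock: 10.48
position: [0.5344, 0.0159, 0.1778]
ee_rot: [0.649, 0.761, 0.0, -0.0]
ft_force: [-1.1, 3.3, -0.4]
grip_width: 0.154
grasp_force: 88.8
clock: 10.82
position: [0.5345, 0.0159, 0.1778]
ee_rot: [0.648, 0.761, 0.0, -0.0]
ft_force: [-3.1, 5.1, 4.0]
grip_width: 0.156
grasp_force: 89.5
shift [ 4.3  0.3 -0.2] twist -0.003 tilt [-3.e-04  5.e-04 -1.e+00] pos [0.5345 0.0159 0.1778] F [-3.1  5.1  4. ] q7 -0.2 t 10.82
```

```bash
python3 -m creep '[[[-0.3,0,0.2],0],[[-0.6,0,0.4],0],[[-0.8,0,0.6],0],[[-0.8,0,0.6],0],[[-0.8,0,0.6],0]]'
python3 -m creep '[[[0,0,0],0],[[0,0,0],0],[[0,0,0],0]]'
python3 go.py 0.5341 0.0202 0.178 0.163; python3 look.py l4
```

```text
clock: 11.23
position: [0.5345, 0.0159, 0.1777]
ee_rot: [0.648, 0.761, 0.0, -0.0]
ft_force: [-7.5, 5.6, 11.3]
grip_width: 0.154
grasp_force: 90.4
clock: 11.48
position: [0.5345, 0.0158, 0.1777]
ee_rot: [0.648, 0.761, 0.0, -0.0]
ft_force: [-6.8, 6.8, 11.5]
grip_width: 0.154
grasp_force: 90.4
shift [ 4.4  0.3 -0.3] twist -0.003 tilt [-4.e-04  1.e-03 -1.e+00] pos [0.5345 0.0158 0.1777] F [-6.8  6.8 11.5] q7 -0.2 t 11.48
  table slope,z@56  [0.003  0.0957]
scene blade 134 xl -0.0003 z max 0.2114
   z0.125 xl -0.0004 yl 0.0163..0.0200
   z0.140 xl -0.0005 yl 0.0104..0.0179
   z0.155 xl -0.0002 yl 0.0038..0.0191
   z0.170 xl 0.0003 yl -0.0039..0.0188
   z0.185 xl -0.0005 yl -0.0005..0.0200
   z0.200 xl -0.0002 yl -0.0005..0.0193
  table slope,z@56  [-0.0008  0.0945]
```

View pics/l4.png

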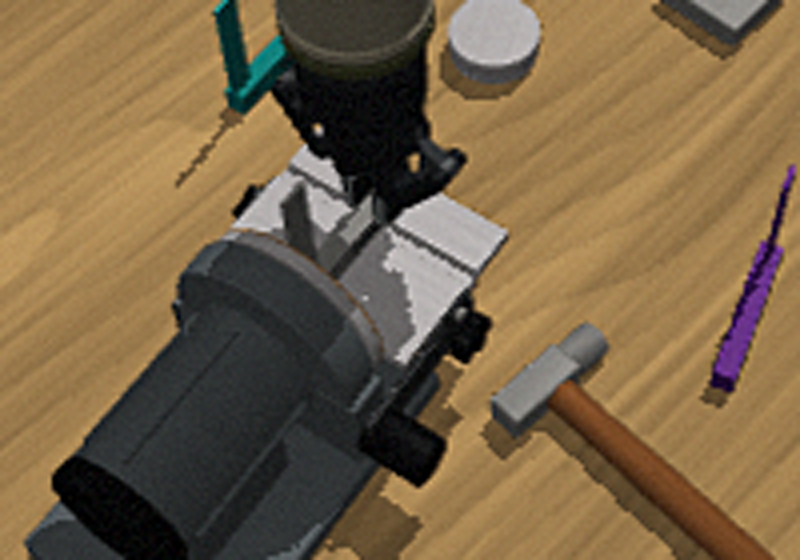

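The view shows the blade standing against the middle of the disc at crop (310,240) and the stock down on the table, which measures true within noise. I'll trim the stray sideways load, settle, and check.

```bash
python3 -m creep '[[[-0.3,-0.5,-0.2],0],[[-0.6,-1,-0.3],0],[[-0.6,-1.2,-0.3],0],[[-0.6,-1.2,-0.3],0],[[-0.6,-1.2,-0.3],0]]'
python3 -m creep '[[[0,0,0],0],[[0,0,0],0],[[0,0,0],0],[[0,0,0],0],[[0,0,0],0]]'
python3 go.py 0.5341 0.0202 0.178 0.163
python3 - <<'E'
from h import *
print(manip.get_obs()["torque"].round(2))
yaw=.163;X=np.array([np.cos(yaw),np.sin(yaw)]);Y=np.array([-np.sin(yaw),np.cos(yaw)]);o=np.array([.548,-.0627])
for n in["scene","wrist"]*4:
    d=cloud(camera(n)).reshape(-1,3);xl=(d[:,:2]-o)@X;yl=(d[:,:2]-o)@Y
    t=(abs(xl)>.03)&(abs(xl)<.07)&(((yl>.02)&(yl<.066))|((yl>.086)&(yl<.112)))&(d[:,2]>.085)&(d[:,2]<.105)
    k=(abs(xl)<.01)&(yl>.001)&(yl<.03)&(d[:,2]>.175)&(d[:,2]<.208)
    s=(abs(xl)<.007)&(yl>.022)&(yl<.105)&(d[:,2]>.108)&(d[:,2]<.12)
    print(n,"table slope",np.polyfit(yl[t],d[t,2],1)[0].round(4) if t.sum()>99 else None, "stock top",np.polyfit(yl[s],d[s,2],1).round(4) if s.sum()>15 else s.sum(),"xl",xl[k].mean().round(4) if k.sum() else None)
E
```

```text
clock: 12.0
position: [0.5342, 0.0157, 0.1778]
ee_rot: [0.648, 0.762, 0.002, -0.0]
ft_force: [0.6, 10.4, 1.8]
grip_width: 0.154
grasp_force: 89.0
clock: 12.42
position: [0.5342, 0.0156, 0.1778]
ee_rot: [0.648, 0.762, 0.002, -0.0]
ft_force: [0.3, 8.6, 1.3]
grip_width: 0.148
grasp_force: 89.1
shift [ 4.5  0.6 -0.2] twist -0.002 tilt [ 0.0019  0.0026 -1.    ] pos [0.5342 0.0156 0.1778] F [0.3 8.6 1.3] q7 -0.2 t 12.42
[ 2.05 -0.21 -0.02]
scene table slope 0.0061 stock top [0.0059 0.1138] xl -0.0003
wrist table slope 0.0034 stock top [0.0029 0.1155] xl None
scene table slope 0.0042 stock top [0.0138 0.1136] xl -0.0005
wrist table slope 0.0033 stock top [0.0028 0.1155] xl None
scene table slope 0.0003 stock top [0.0035 0.114 ] xl -0.0003
wrist table slope 0.0031 stock top [0.0033 0.1155] xl None
scene table slope 0.0057 stock top [-0.0025  0.1144] xl -0.0006
wrist table slope 0.0033 stock top [0.003  0.1155] xl None
```

```bash
python3 -m creep '[[[0,-0.3,0.2],0],[[0,-0.4,0.4],0],[[0,-0.4,0.4],0],[[0,-0.4,0.4],0],[[0,-0.4,0.4],0]]'
python3 -m creep '[[[0,0,0],0],[[0,0,0],0],[[0,0,0],0],[[0,0,0],0],[[0,0,0],0]]'
python3 go.py 0.5341 0.0202 0.178 0.163; python3 look.py l5
```

```text
clock: 13.23
position: [0.5342, 0.0157, 0.1778]
ee_rot: [0.648, 0.762, 0.002, 0.0]
ft_force: [1.7, 8.9, 4.5]
grip_width: 0.151
grasp_force: 89.4
clock: 13.65
position: [0.5342, 0.0157, 0.1778]
ee_rot: [0.648, 0.762, 0.002, 0.0]
ft_force: [0.2, 9.2, 3.6]
grip_width: 0.154
grasp_force: 89.4
shift [ 4.5  0.7 -0.2] twist -0.002 tilt [ 0.0028  0.0026 -1.    ] pos [0.5342 0.0157 0.1778] F [0.2 9.2 3.6] q7 -0.2 t 13.65
  table slope,z@56  [0.0032 0.0957]
scene blade 133 xl -0.0005 z max 0.2102
   z0.140 xl -0.0003 yl 0.0097..0.0173
   z0.155 xl 0.0013 yl -0.0028..0.0193
   z0.170 xl -0.0006 yl -0.0038..0.0191
   z0.185 xl -0.0006 yl -0.0002..0.0191
   z0.200 xl -0.0008 yl -0.0015..0.0201
  table slope,z@56  [-0.0031  0.0946]
```

The load is steady at about 7 N on the table and 9 N on the disc, and the table is true. I'll hand it in.

```bash
python3 -c "
from workcell import manip
print(manip.hand_in())"
```

```text
the job is handed in; nothing more can be done
None
```

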